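Pin the sample platform and wedge its front edge free

ROBOT

A 7-joint arm with a two-finger parallel gripper is mounted at the origin on a cart in front of the work surface, level with it; the furniture and walls round the work are solid. World frame = base frame: x ahead of the robot, y to its left, z up, the work surface at z = 0. Lengths are in m, angles in rad, forces in N, time in s.
With the tool pointing down it reaches from about 0.425 to 1.025 m from the base axis. Payload 9.4 kg.
Tool frame: the origin (TCP) lies midway between the tips of the shut fingers; the grasp point (between the pads) lies 19 mm behind it (robot.tcp_to_grasp is the distance from the TCP to the grasp point, in m); z points along the fingers, y is the line along which they close (so a half turn about z gives the same grasp; the last joint's range is limited). The gripper opens to 85 mm and grips with 20 to 120 N. Pads are 22 mm wide; open, the fingers measure 114 mm over their backs; the gripper's body (76 mm by 85 mm) begins 54 mm behind the grasp point. The pads swing forward as they close: fully open they stand 13 mm farther back than shut.
Start: joints at [1.135, 0.599, -0.003, 1.599, 0.002, 0.943, -0.08], TCP at [0.255, -0.679, 0.231] pointing down, gripper open.
Joint ranges: [-2.57, 2.57], [-0.35, 1.97], [-1.29, 1.29], [0.11, 2.56], [-1.05, 4.19], [0.11, 1.86], [-2.63, 2.63]. Speed limits (rad/s): [2.22, 2.22, 3.01, 3.01, 3.14, 3.14, 3.14].

INTERFACE

Orientations are given as a unit quaternion [w, x, y, z].
In Python, from cell import robot gives the robot as it stands. Calls block until the motion is done:
- robot.movep(position, orientation): joint-space move of the TCP to a pose.
- robot.servo_line(position, rotation=None, velocity=0.15, until_force=None): straight line of the TCP; rotation=None keeps the orientation; velocity is the mean speed in m/s. With until_force (N) it stops when the force on the tool has changed by that much, and returns True; else False.
- robot.movej(angles): joint-space move.
- robot.move_gripper(opening): finger opening in m; the grip force is fixed at half the most; returns when the fingers have stopped.
- robot.sleep(seconds).
- robot.solve_ik(position, orientation): joint angles nearest the present ones, or None.
- robot.read_state(): the state.
- robot.camera(name): name is "scene" or "top"; returns a dict with "color" (384x512x3 uint8, red, green, blue), "intrinsics" (3x3 intrinsics, pixels), "distortion" ([k1, k2, p1, p2, k3] as OpenCV has them; the pictures are not rectified), "cam_to_world" (4x4, takes a point from camera to world coordinates). Camera axes: x right, y down, z forward; pixel columns grow to the right and rows downward; lengths in m; the calibration is good to about 2 mm. A picture is of the moment at which its call begins. There is no depth.
A pose or a line that the arm cannot do raises robot.Unreachable and nothing moves.
- robot.sign_off(): hands the job in; it is judged then, once.
The state is a dict: "time_s": time; "joint_pos": joint angles; "qvel": joint speeds; "tau": joint torques, N m; "tcp_pos": TCP position; "orientation": TCP orientation; "ft_force": force on the tool from outside, world axes, zero at the start; "torque": the same for the moment, N m; "gripper_width": finger opening in m; "gripper_force": force on a finger pad.
Only numpy, scipy, OpenCV 4.12 (cv2) and the standard library are available. Lean on these libraries where they do the work, as an engineer would, in place of code of your own. Each camera call takes 0.05 s, during which the arm holds its last target. There are 200 camera calls.

TASK

Lift the stop pin out of its stand, drop it foot down into the socket block at the side of the sample platform so that the platform's carriage cannot slide back, and let go of it. Then take the wedge by its grip block and push its thin end under the middle of the platform's front lip, between the two rails, until the lip just lifts off its rest pads, about 5 mm up. Finish while still gripping the wedge and holding the platform up on it; the vial on the platform stays standing where it is and the other things are left alone.

Things in the scene. Friction and masses are not known exactly. Their poses are not given: they have to be found in the camera images.
- stage: Fixed base of the platform: two grey rails along its x, 20 mm wide, 10 mm high, at y = -50 and +50 mm, x = -90 to +100 mm; between them a channel 80 mm wide, open at the front, back to x = +40 mm; a rest pad on each rail near the front. Origin on the worktop midway between the rails; x points from front lip to rear hinge, -y towards the pin socket
- lip (a point): Middle of the underside of the plate's front lip, a steel bar 102 mm wide and 8 mm thick; at rest 14 mm above the worktop, at x = -105, y = 0 mm of stage. It rises with the plate and slides with the carriage
- socket_mouth (a point): Centre of the pin socket's mouth: aluminium block 32 x 32 x 30 mm beside the platform, with an upright round hole 16 mm wide, 26 mm deep (floor 4 mm above the worktop), rim chamfered 4 mm. At x = +30, y = -78, z = +30 mm of stage, axes alike. A dark ear of the carriage, 46 mm high, stands just in front (-x) of it; the pin in the socket stands 2 mm behind the ear and stops it
- carriage (a joint): Slide of the carriage (between rails and plate), m: 0 at the start, up to 0.04 towards the rear (+x of stage). It slides away under about 1 N unless the pin stops it; with the pin in place it moves 2 to 6 mm until its ear meets the pin
- plate (a joint): Hinge of the aluminium top plate (rad): 0 resting on the pads, grows as the front lip rises. Plate 102 mm wide, top 25 mm above the worktop, from x = -105 (lip) to the hinge at x = +85 mm of stage: 190 mm from lip to hinge, so 5 mm of lift is 0.026 rad. About 0.7 kg; lifting needs about 5 N at the lip
- pin_mid (a point): Steel stop pin, centre. Round rod 110 mm long, 12 mm in diameter, tapered foot below (8 mm at the end), grip head 18 mm in diameter over its top 28 mm (head centre 41 mm above this point). Starts upright in its stand, foot 4 mm above the worktop. Own z is up along the pin. About 70 g; fully down in the socket this point is 59 mm above the worktop
- pin_stand: Stand of the pin, fixed: aluminium block 36 x 36 x 30 mm with a hole 16 mm wide and 26 mm deep in its middle; origin at the centre of its underside
- wedge_grip (a point): Grey wedge, 0.18 kg, flat on the worktop: centre of its grip block (30 long in x, 32 wide in y, 50 mm high), 25 mm above its underside. The ramp, 36 mm wide, runs along own +x: 27.5 mm high at x = +13, straight down to 3 mm at the tip, x = +111 (1 in 4). It meets the resting lip with the tip 44 mm past it; 20 mm more lifts the lip 5 mm, grip centre then 47 mm in front of the lip
- sample_vial_mid (a point): Capped sample vial, 46 mm in diameter and 90 mm high, standing loose on the rear half of the plate, on the side away from the socket; this point is half-way up. Leave it standing
- plastic_beaker: Bystander: empty plastic beaker, 75 mm wide and 98 mm high; origin under its centre
- capped_vial: Bystander: capped sample vial, 46 mm wide and 90 mm high, on the worktop; origin under its centre
- open_vial: Bystander: empty open glass vial, 46 mm wide and 82 mm high; origin under its centre
Things that resemble listed ones, but are neither listed nor needed, are in the scene too. What is shaped like the part that bears sample_vial_mid but yellow is not meant.

How it is judged:
On the way:
1. the pin stands in the socket, let go, while the plate still rests on its pads and the carriage is home (z of pin_mid in the frame of socket_mouth below 0.034 m and horizontal distance between pin_mid and socket_mouth below 0.01 m and angle between pin_mid's own z axis and vertical below 0.2 rad and contact force between the fingers and pin below 0.1 N and value of joint carriage below 0.007 m and value of joint plate below 0.006 rad), for 0.2 s.
At the end, for the whole second after the job is handed in: The lip is 2 to 8 mm up on the wedge, which is still gripped (over 8 N), within 30 mm of the platform's middle line and 0.25 rad of its direction; carriage slid under 10 mm; pin in the socket to within 5 mm of fully down; the arm touches neither pin nor platform; the vial stands (value of joint plate between 0.0105 and 0.042 rad and value of joint carriage below 0.01 m and z of pin_mid in the frame of socket_mouth below 0.034 m and horizontal distance between pin_mid and socket_mouth below 0.01 m and contact force between wedge and stage above 0.5 N and contact force between the fingers and wedge above 8 N and contact force between the arm and stage below 0.3 N and contact force between the arm and pin below 0.3 N and y of wedge_grip in the frame of stage between -0.03 and 0.03 m and angle between the x axis of wedge_grip and the x axis of stage, either way round below 0.25 rad and angle between sample_vial_mid's own z axis and vertical below 0.15 rad); the arm keeps its last pose, push and grip.
It fails at once if the sample vial on the platform is tipped or shifted by more than 30 mm (angle between sample_vial_mid's own z axis and vertical above 0.3 rad or distance of sample_vial_mid from where it was at the start of the episode above 0.03 m).
It fails at once if a bystander is moved by more than 25 mm (distance of any of plastic_beaker, capped_vial, open_vial from where it was at the start of the episode above 0.025 m).
It also fails if it takes over 64 s, if anything falls off the work surface, if the arm or the gripper's body presses on something with over 40 N, if the wrist force passes 120 N, or if a joint passes its speed limit or range.

## Working session

There is one attempt and no reset: what is moved stays moved. The work goes in short steps, each a Python script; the robot and the scene stay as the last script left them, time stands still between calls to the robot, and variables do not carry over. Pictures are saved under pics/ and viewed, at most 10 in all, crops included, and the job is handed in when it is done.

```bash
mkdir -p pics; ls; cat > h.py <<'E'
import numpy as np, cv2
from cell import robot
def snap(name):
    c=robot.camera(name); return c
def project(c,P):
    T=np.linalg.inv(c["cam_to_world"]); r,_=cv2.Rodrigues(T[:3,:3])
    return cv2.projectPoints(np.atleast_2d(np.array(P,float)),r,T[:3,3],np.array(c["intrinsics"],float),np.array(c["distortion"],float))[0][:,0]
def unproj(c,px,z):
    px=np.atleast_2d(np.array(px,float)); n=cv2.undistortPoints(px[:,None],np.array(c["intrinsics"],float),np.array(c["distortion"],float))[:,0]
    M=np.array(c["cam_to_world"]); d=np.c_[n,np.ones(len(n))]@M[:3,:3].T; o=M[:3,3]
    z=np.broadcast_to(z,len(n)); return o+d*((z-o[2])/d[:,2])[:,None]
E
python3 - <<'E'
from h import *
import pickle
for n in ("top","scene"):
    c=snap(n); pickle.dump(c,open(n+"0.pkl","wb"))
    cv2.imwrite(f"pics/{n}0.png",cv2.resize(c["color"][:,:,::-1],(768,576),interpolation=cv2.INTER_CUBIC))
    print(n,np.round(c["cam_to_world"],3).tolist(),np.round(c["intrinsics"],1).tolist())
print(robot.read_state())
E
```

```text
pics
top [[0.004, -0.983, 0.182, 0.404], [-1.0, 0.001, 0.028, 0.23], [-0.028, -0.182, -0.983, 0.951], [0.0, 0.0, 0.0, 1.0]] [[361.8, 0.0, 253.4], [0.0, 361.8, 193.8], [0.0, 0.0, 1.0]]
scene [[0.562, -0.607, 0.562, 0.01], [-0.827, -0.41, 0.384, -0.13], [-0.002, -0.68, -0.733, 0.809], [0.0, 0.0, 0.0, 1.0]] [[461.5, 0.0, 245.4], [0.0, 461.5, 188.2], [0.0, 0.0, 1.0]]
{'time_s': 0.1, 'joint_pos': array([ 1.13532343,  0.60004985, -0.002552  ,  1.60006393,  0.00181228,
        0.94290379, -0.07978848]), 'qvel': array([-0.00087287, -0.00132915, -0.00070978, -0.00142366, -0.00017189,
        0.00017659, -0.00026202]), 'tau': array([ 4.24760190e-03, -7.77995682e+01,  1.56943839e+00, -2.58626997e+01,
        1.26399388e-02,  5.48774115e-03, -1.06196975e-05]), 'tcp_pos': array([ 0.25440424, -0.67843872,  0.23049476]), 'orientation': array([-6.84478234e-04,  9.83945574e-01,  1.78467370e-01, -1.93943331e-04]), 'ft_force': array([ 0.27901659, -0.47932552, -0.19258052]), 'torque': array([ 3.49886468e-03,  7.24368580e-05, -3.37548996e-02]), 'gripper_force': 0.0, 'gripper_width': 0.0854309863946624}
```

View pics/top0.png

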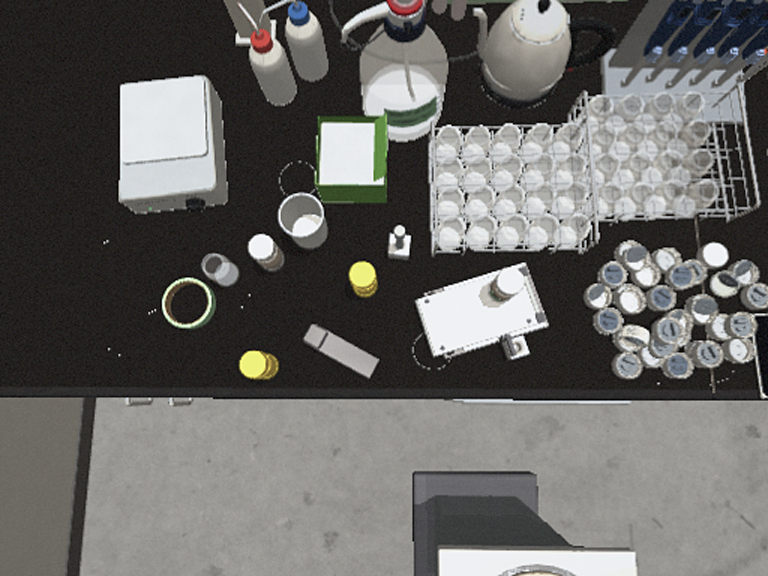

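View pics/scene0.png

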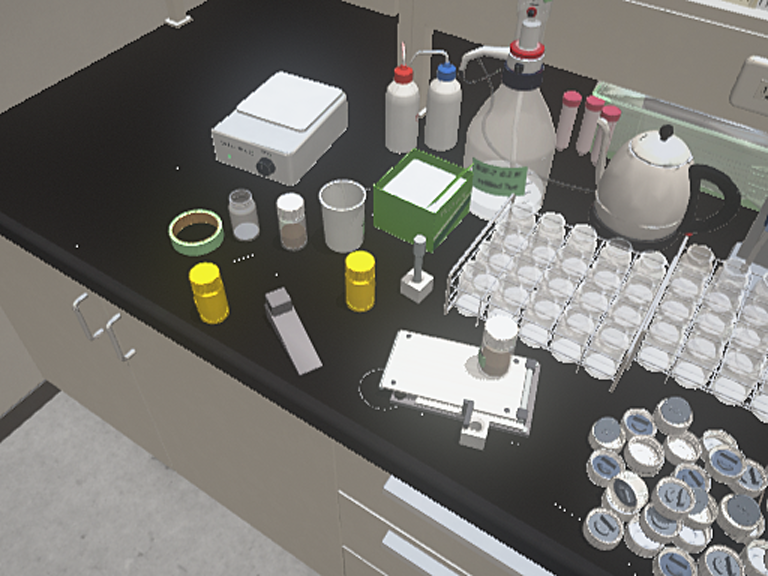

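Top view (768-scale pixels): the platform is at (416–549, 263–357), with the lip on the left, the socket at (515,345) and the sample vial at (507,283). The pin in its stand is at (400,243). The wedge has its grip at (317,335) and its tip at (375,370). 

Possible confusions:
- **Sample vial:** the capped bystander at (263,250), the yellow vials at (363,280) and (258,365), and the open vial at (220,270).
- **Pin, wedge and platform:** I see no look-alikes for these.

Next is a close crop to confirm.

```bash
python3 - <<'E'
from h import *
import pickle
t=pickle.load(open("top0.pkl","rb"));s=pickle.load(open("scene0.pkl","rb"))
def crop(c,x0,y0,w,h,k):
    im=cv2.resize(c["color"][y0:y0+h,x0:x0+w,::-1],(w*k,h*k),interpolation=cv2.INTER_CUBIC)
    for i in range(0,w,10): cv2.line(im,(i*k,0),(i*k,6 if (x0+i)%50 else 14),(0,255,0),1)
    for i in range(0,h,10): cv2.line(im,(0,i*k),(6 if (y0+i)%50 else 14,i*k),(0,255,0),1)
    return im
a=crop(t,270,150,100,100,4)[:300]; a=crop(t,270,170,100,75,4); b=crop(t,190,180,100,75,4)
d=crop(s,240,210,130,95,3); d=crop(s,250,215,100,75,4); e=crop(s,170,180,100,75,4)
cv2.imwrite("pics/crop.png",np.vstack([np.hstack([a,b]),np.hstack([d,e])]))
print("platform corners z25",unproj(t,np.array([[416,301],[523,263],[549,325],[437,357]])/1.5,.025).round(3).tolist())
print("wedge grip",unproj(t,np.array([[317,335]])/1.5,.05).round(3),"tip",unproj(t,np.array([[375,370]])/1.5,.003).round(3))
print("pin head",unproj(t,np.array([[400,231]])/1.5,.114).round(3),unproj(s,np.array([[419,239]])/1.5,.114).round(3))
print("socket",unproj(t,np.array([[515,342]])/1.5,.03).round(3))
E
```

```text
platform corners z25 [[0.558, 0.194, 0.025], [0.624, 0.008, 0.025], [0.516, -0.031, 0.025], [0.462, 0.159, 0.025]]
wedge grip [[0.496 0.361 0.05 ]] tip [[0.44  0.265 0.003]]
pin head [[0.656 0.222 0.114]] [[0.656 0.221 0.114]]
socket [[0.487 0.028 0.03 ]]
```

View pics/crop.png

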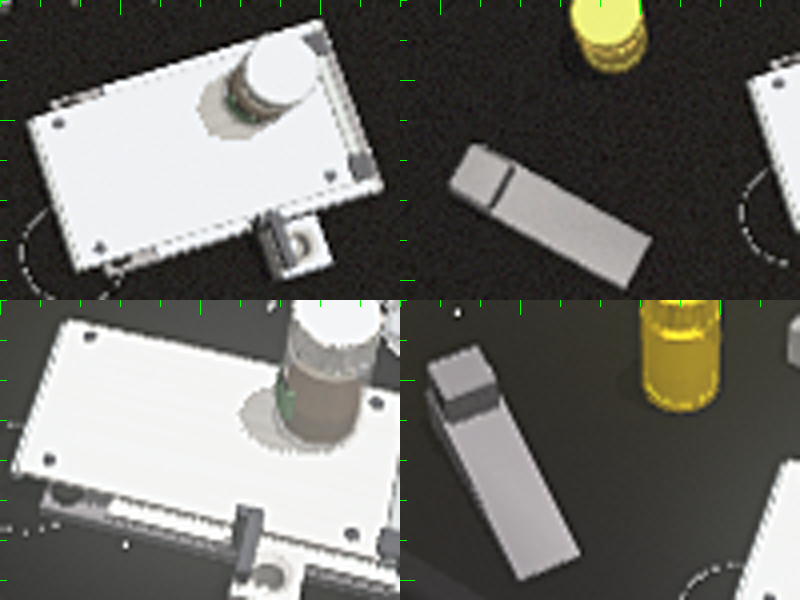

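The crop confirms the choices: the white plate with its ear and socket, and the grey wedge with the grip block at upper left and the tip at lower right. Next I fit both poses from points in the two images.

```bash
python3 - <<'E'
from h import *
import pickle
from scipy.optimize import least_squares
t=pickle.load(open("top0.pkl","rb"));s=pickle.load(open("scene0.pkl","rb"))
def px(p,o): return (np.array(p,float)+.5)/4-.5+np.array(o)
def W(q,P): c,n=np.cos(q[2]),np.sin(q[2]); P=np.array(P,float); return np.c_[q[0]+c*P[:,0]-n*P[:,1],q[1]+n*P[:,0]+c*P[:,1],P[:,2]]
def fit(obs,q0,nfree=0):
    def res(q):
        r=[]
        for c,P,p in obs:
            P=np.array([[q[3+v] if isinstance(v,int) else v for v in a] for a in P]); r.append(project(c,W(q,P))-p)
        return np.vstack(r).ravel()
    f=least_squares(res,q0,loss="soft_l1"); print(np.round(f.x,4).tolist()); print(np.round(res(f.x).reshape(-1,2),1).tolist()); return f.x
wo=[(-.015,.016,.05),(.015,.016,.05),(.015,-.016,.05),(-.015,-.016,.05),(.111,.018,.003),(.111,-.018,.003)]
w=fit([(t,wo,px([(75,143),(115,165),(90,207),(50,185),(252,238),(227,289)],(190,180))),
 (s,wo,px([(80,47),(98,83),(43,102),(28,67),(180,253),(120,280)],(170,180)))],[.49,.36,-2.1])
# stage: free x (int index) for points on the side edges
so=[(-.105,.051,.025),(-.105,-.051,.025),(.03,-.078,.03)]
g=fit([(t,so+[(0,.051,.025),(1,-.051,.025)],px([(28,120),(78,272),(300,246),(318,20),(255,215)],(270,170))),
 (s,so+[(2,-.051,.025),(3,.051,.025)],px([(65,20),(12,172),(270,277),(390,260),(282,60)],(250,215)))],[.545,.08,-1.23,.085,.02,.08,.02])
lip=W(g,[(-.105,0,.014)])[0]; soc=W(g,[(.03,-.078,.03)])[0]
print("lip",lip,"socket",soc, unproj(t,px([(300,246)],(270,170)),.03),unproj(s,px([(270,277)],(250,215)),.03))
print("vial",unproj(t,px([(280,68)],(270,170)),.115))
print("stand",unproj(t,np.array([[400,245]])/1.5,.03),unproj(s,np.array([[417,283]])/1.5,.02))
np.savez("poses.npz",w=w,g=g[:3],lip=lip,soc=soc,pin=[.656,.222])
E
```

```text
[0.4952, 0.3627, -2.0653]
[[0.1, -0.1], [0.4, 0.0], [0.4, 0.8], [0.0, 0.6], [0.8, 0.6], [0.4, 0.1], [-0.5, -1.1], [0.3, -1.2], [0.5, -0.8], [-0.9, -1.1], [0.1, 0.2], [-0.3, -0.2]]
[0.5438, 0.0777, -1.2504, 0.0925, 0.0102, 0.0867, 0.0156]
[[1.0, 0.5], [1.5, 0.0], [0.3, -0.2], [0.3, 1.9], [0.0, 0.1], [-0.8, -0.5], [0.2, -1.0], [-0.6, -1.8], [0.2, -0.9], [-0.2, 1.4]]
lip [0.51075106 0.17734392 0.014     ] socket [0.47923956 0.02464806 0.03      ] [[0.4787287  0.02541561 0.03      ]] [[0.47639702 0.0218437  0.03      ]]
vial [[0.57591435 0.05157636 0.115     ]]
stand [[0.65621777 0.2215486  0.03      ]] [[0.65639704 0.21959426 0.02      ]]
```

```bash
cat >> h.py <<'E'
from scipy.spatial.transform import Rotation as R
def down(phi,pos=(.5,.2,.2)):
    """tool down, closing line along world angle phi; half turn chosen by the least wrist turn from range centre"""
    best=None
    for a in (phi,phi+np.pi):
        y=np.array([np.cos(a),np.sin(a),0]); z=np.array([0,0,-1.]); m=np.c_[np.cross(y,z),y,z]
        q=R.from_matrix(m).as_quat()[[3,0,1,2]]; j=robot.solve_ik(pos,q)
        if j is not None and (best is None or abs(j[6])<best[0]): best=(abs(j[6]),q)
    return best[1]
def st(m=""):
    s=robot.read_state(); print(m,round(s["time_s"],2),s["tcp_pos"].round(4),"w",round(s["gripper_width"],4),"gf",round(s["gripper_force"],1),"ft",s["ft_force"].round(1),"j7",round(s["joint_pos"][6],2))
D=np.load("poses.npz")
E
python3 - <<'E'
from h import *
x,y=D["pin"]; 
q=down(0.,(x,y,.25)); robot.movep([x,y,.23],q); st("above")
print(robot.servo_line([x,y,.083],velocity=.12,until_force=8)); st("down")
robot.move_gripper(0.0); st("grip")
robot.servo_line([x,y,.18],velocity=.12); st("up")
c=snap("scene"); t=snap("top")
im=np.hstack([cv2.resize(k["color"][y0:y0+150,x0:x0+130,::-1],(390,450),interpolation=cv2.INTER_CUBIC) for k,x0,y0 in((c,220,80),(t,200,80))]); cv2.imwrite("pics/held.png",im)
E
```

```text
above 3.53 [0.6564 0.221  0.2299] w 0.0856 gf 0.0 ft [0.3 0.4 0.2] j7 -0.73
False
down 4.91 [0.6565 0.2222 0.0838] w 0.0855 gf 0.0 ft [ 0.9 -0.3  0.5] j7 -0.82
grip 5.54 [0.6562 0.2221 0.0833] w 0.0158 gf 58.4 ft [ 0.6 -0.8  2.9] j7 -0.82
up 6.5 [0.6556 0.2217 0.1792] w 0.0163 gf 58.4 ft [ 0.6  0.2 -0.9] j7 -0.76
```

View pics/held.png

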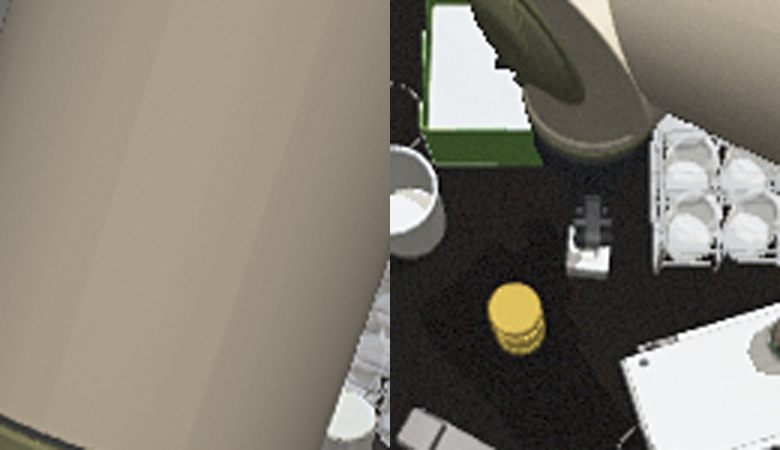

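The top crop shows the head between the fingers at (592,215), above the emptied stand hole at about (585,250). The scene view is blocked by the arm. Width 16 mm and grip force 58 N mean the pin is held, so I'm moving to the socket.

```bash
python3 - <<'E'
from h import *
x,y=.4785,.0243
q=down(D["g"][2],(x,y,.18))
robot.servo_line([x,y,.18],q,velocity=.12); st("above")
c=robot.servo_line([x,y,.112],velocity=.08,until_force=5); st(f"mouth {c}")
t=snap("top"); s=snap("scene")
if not c:
    c=robot.servo_line([x,y,.0835],velocity=.03,until_force=6); st(f"in {c}")
im=np.hstack([cv2.resize(k["color"][y0:y0+130,x0:x0+130,::-1],(390,390),interpolation=cv2.INTER_CUBIC) for k,x0,y0 in((s,250,180),(t,270,150))]); cv2.imwrite("pics/mouth.png",im)
E
```

```text
above 8.97 [0.4787 0.0246 0.1801] w 0.0164 gf 58.4 ft [-0.2  0.3 -0.9] j7 0.92
mouth False 9.97 [0.4787 0.0245 0.1123] w 0.0162 gf 58.4 ft [ 0.1 -0.6 -1.3] j7 0.77
in False 11.17 [0.4786 0.0243 0.0836] w 0.0162 gf 58.5 ft [-0.4 -0.2 -0.6] j7 0.7
```

View pics/mouth.png

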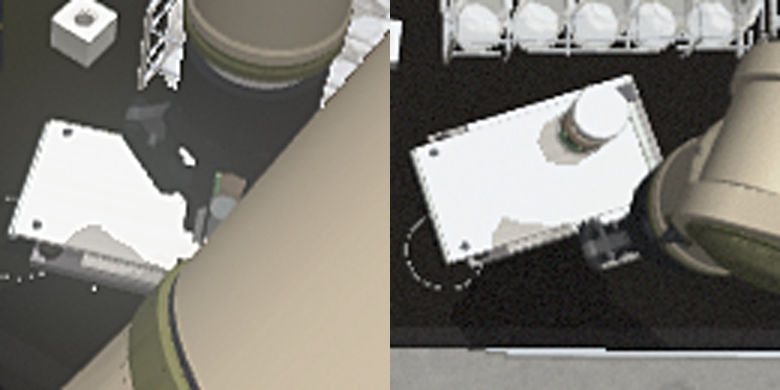

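The stand at (85,30) in the scene crop is empty, and the pin descended the full depth over the socket without contact force. Releasing and checking.

```bash
python3 - <<'E'
from h import *
x,y=.4785,.0243
robot.move_gripper(.085); st("open")
robot.servo_line([x,y,.2],velocity=.15)
w=D["w"]; q=down(w[2]+np.pi/2,(w[0],w[1],.15)); robot.movep([w[0],w[1],.15],q); st("over wedge")
t=snap("top"); s=snap("scene")
im=np.hstack([cv2.resize(k["color"][y0:y0+130,x0:x0+130,::-1],(390,390),interpolation=cv2.INTER_CUBIC) for k,x0,y0 in((s,250,180),(t,270,150))]); cv2.imwrite("pics/pinin.png",im)
E
```

```text
open 11.83 [0.4785 0.0243 0.0835] w 0.0851 gf 0.0 ft [ 0.2 -0.6 -0.5] j7 0.7
over wedge 14.05 [0.4957 0.3613 0.1497] w 0.0847 gf 0.0 ft [ 0.8 -1.4  0.1] j7 1.08
```

View pics/pinin.png

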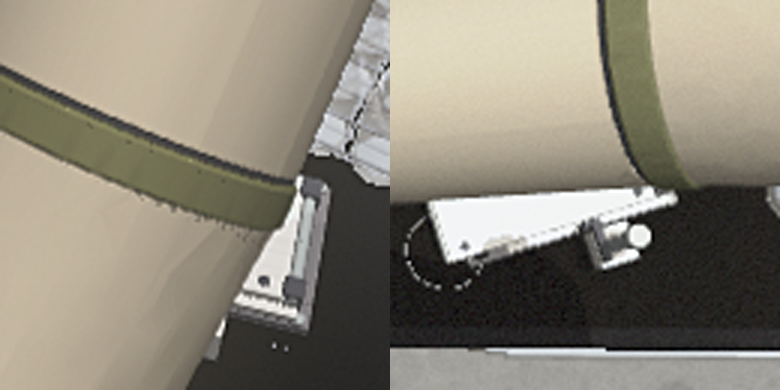

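The pin head shows at top pixel (353,229), standing in the socket. I'll check that against the projection and grasp the wedge.

```bash
python3 - <<'E'
from h import *
t=snap("top"); print("pin top seen",unproj(t,[(353.3,229)],.114).round(4))
w=D["w"]
c=robot.servo_line([w[0],w[1],.014],velocity=.12,until_force=8); st(f"down {c}")
robot.move_gripper(0.); st("grip")
# small lift, turn in line with the stage, 131 mm in front of the lip, and lower
g=D["g"]; u=np.array([np.cos(g[2]),np.sin(g[2])]); n=D["lip"][:2]-.128*u
p=robot.read_state()["tcp_pos"]
robot.servo_line([p[0],p[1],p[2]+.006],velocity=.05); st("lift")
dq=R.from_euler("z",g[2]-w[2]); o=robot.read_state()["orientation"]; q=(dq*R.from_quat(o[[1,2,3,0]])).as_quat()[[3,0,1,2]]
robot.servo_line([n[0],n[1],p[2]+.006],q,velocity=.06); st("aligned")
c=robot.servo_line([n[0],n[1],p[2]],velocity=.03,until_force=6); st(f"set {c}")
t=snap("top"); s=snap("scene")
im=np.hstack([cv2.resize(k["color"][y0:y0+150,x0:x0+130,::-1],(390,450),interpolation=cv2.INTER_CUBIC) for k,x0,y0 in((s,170,180),(t,210,150))]); cv2.imwrite("pics/wedge.png",im)
np.save("z.npy",p[2])
E
```

```text
pin top seen [[0.4768 0.0241 0.114 ]]
down False 15.48 [0.4954 0.3631 0.0147] w 0.0849 gf 0.0 ft [-0.7  0.7  0.5] j7 0.91
grip 16.0 [0.4953 0.363  0.0147] w 0.0342 gf 60.7 ft [-0.7 -0.5  5. ] j7 0.91
lift 16.28 [0.4955 0.363  0.021 ] w 0.0344 gf 59.9 ft [ 0.2 -0.1 -1.9] j7 0.92
aligned 17.58 [0.4705 0.2991 0.0207] w 0.0344 gf 59.9 ft [-0.3 -0.3 -1.7] j7 1.64
set True 17.86 [0.4706 0.2992 0.0146] w 0.0346 gf 60.8 ft [-0.6 -1.4  7. ] j7 1.63
```

View pics/wedge.png

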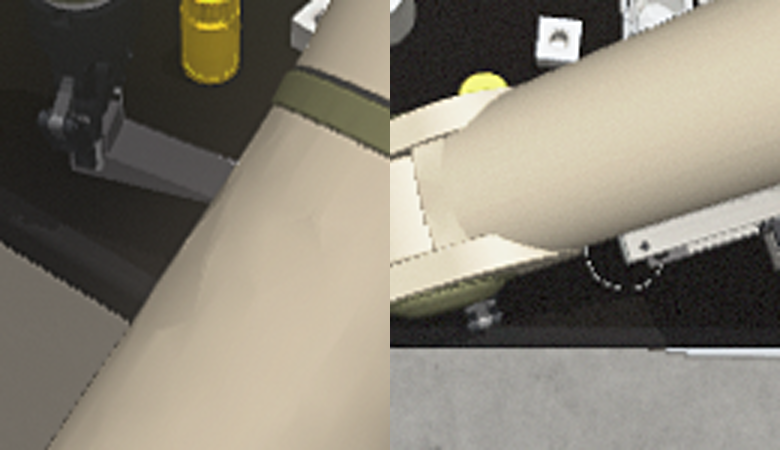

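The pin top was measured within 2 mm of the socket axis. In the scene crop the wedge is gripped at (90,130), flat, with its ramp pointing towards the lip. Now pushing in steps.

```bash
python3 - <<'E'
from h import *
z=.0149; g=D["g"]; u=np.array([np.cos(g[2]),np.sin(g[2])]); L=D["lip"][:2]
def go(d,v=.05,f=None):
    c=robot.servo_line([*(L-d*u),z],velocity=v,until_force=f); s=robot.read_state(); F=s["ft_force"]
    print(d,c,"act",round(float(-(s["tcp_pos"][:2]-L)@u),4),"z",s["tcp_pos"][2].round(4),"Fu",round(float(F[:2]@u),1),"Fz",F[2].round(1),"t",round(s["time_s"],1)); return c
for d in (.1,.08,.07): 
    if go(d,.05,15): raise SystemExit
for d in np.arange(.067,.0509,-.002):
    if go(round(d,4),.02,15): break
t=snap("top"); s=snap("scene")
im=np.hstack([cv2.resize(k["color"][y0:y0+150,x0:x0+130,::-1],(390,450),interpolation=cv2.INTER_CUBIC) for k,x0,y0 in((s,230,180),(t,270,150))]); cv2.imwrite("pics/push.png",im)
E
```

```text
0.1 False act 0.0989 z 0.0147 Fu 0.9 Fz -0.5 t 18.7
0.08 False act 0.0796 z 0.0148 Fu -0.1 Fz -1.8 t 19.2
0.07 False act 0.0695 z 0.0148 Fu -0.1 Fz -1.3 t 19.6
0.067 False act 0.0669 z 0.0148 Fu -0.3 Fz -2.4 t 19.9
0.065 False act 0.065 z 0.0149 Fu -1.1 Fz -1.6 t 20.1
0.063 False act 0.0628 z 0.0149 Fu -0.0 Fz -2.4 t 20.4
0.061 False act 0.061 z 0.0149 Fu -1.3 Fz -1.8 t 20.6
0.059 False act 0.0598 z 0.0151 Fu -4.9 Fz -2.9 t 20.9
0.057 False act 0.0578 z 0.0151 Fu -5.0 Fz -3.4 t 21.1
0.055 False act 0.0557 z 0.015 Fu -5.3 Fz -3.1 t 21.4
0.053 False act 0.0536 z 0.015 Fu -4.9 Fz -3.1 t 21.6
0.051 False act 0.0516 z 0.015 Fu -5.3 Fz -3.4 t 21.9
```

View pics/push.png

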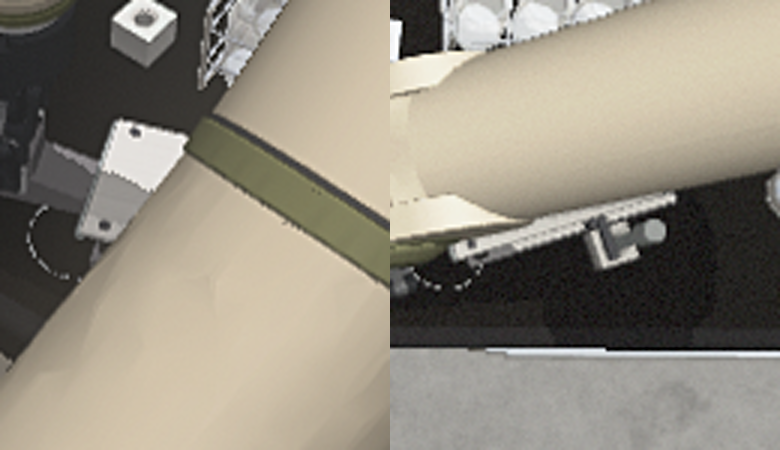

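Force jumped to about 5 N at d≈60.5 mm, meaning the ear met the pin and the lip began to lift. In the top crop the pin head has leaned slightly, to (650,233), as expected. Onset plus 20 mm gives 5 mm of lift, so I'm continuing to d≈40.5 mm.

```bash
python3 - <<'E'
from h import *
z=.0149; g=D["g"]; u=np.array([np.cos(g[2]),np.sin(g[2])]); L=D["lip"][:2]
for d in (.047,.044,.0415,.040):
    c=robot.servo_line([*(L-d*u),z],velocity=.02,until_force=15); s=robot.read_state(); F=s["ft_force"]
    print(d,c,"act",round(float(-(s["tcp_pos"][:2]-L)@u),4),"z",s["tcp_pos"][2].round(4),"Fu",round(float(F[:2]@u),1),"Fz",F[2].round(1),"t",round(s["time_s"],1))
    if c: break
robot.sleep(.5); st("hold")
t=snap("top"); s=snap("scene")
im=np.hstack([cv2.resize(k["color"][y0:y0+h,x0:x0+w,::-1],(400,int(h*400/w)),interpolation=cv2.INTER_CUBIC)[:400] for k,x0,y0,w,h in((s,240,200,60,60),(t,270,190,100,100))]); cv2.imwrite("pics/end.png",im)
uu=np.r_[u,0]; v=np.array([-u[1],u[0],0])
S=np.r_[g[:2],0]
for lift in (0,.0025,.005,.0075):
  for sl in (0,.005):
    P=[S+(-.105+sl)*uu+yy*v+[0,0,.025+lift] for yy in (.051,-.051)]
    print(lift,sl,"scene crop",((project(s,P)-[240,200]+.5)*400/60-.5).round(0).tolist(),"top crop",((project(t,P)-[270,190]+.5)*4-.5+[400,0]).round(0).tolist())
E
```

```text
0.047 False act 0.0472 z 0.0149 Fu -5.3 Fz -4.4 t 22.3
0.044 False act 0.044 z 0.0149 Fu -4.3 Fz -3.6 t 22.6
0.0415 False act 0.0414 z 0.0149 Fu -5.0 Fz -3.6 t 22.9
0.04 False act 0.04 z 0.0149 Fu -5.1 Fz -3.4 t 23.1
hold 23.64 [0.4981 0.2153 0.0149] w 0.0342 gf 59.9 ft [-1.8  4.3 -3.6] j7 1.76
0 0 scene crop [[170.0, 130.0], [89.0, 380.0]] top crop [[432.0, 42.0], [484.0, 192.0]]
0 0.005 scene crop [[185.0, 134.0], [104.0, 384.0]] top crop [[439.0, 39.0], [491.0, 190.0]]
0.0025 0 scene crop [[170.0, 126.0], [89.0, 376.0]] top crop [[432.0, 41.0], [484.0, 192.0]]
0.0025 0.005 scene crop [[185.0, 129.0], [105.0, 379.0]] top crop [[440.0, 39.0], [492.0, 189.0]]
0.005 0 scene crop [[171.0, 121.0], [89.0, 371.0]] top crop [[432.0, 41.0], [485.0, 192.0]]
0.005 0.005 scene crop [[186.0, 124.0], [105.0, 375.0]] top crop [[440.0, 38.0], [492.0, 189.0]]
0.0075 0 scene crop [[171.0, 116.0], [89.0, 366.0]] top crop [[432.0, 40.0], [485.0, 191.0]]
0.0075 0.005 scene crop [[186.0, 119.0], [105.0, 370.0]] top crop [[440.0, 37.0], [492.0, 189.0]]
```

View pics/end.png

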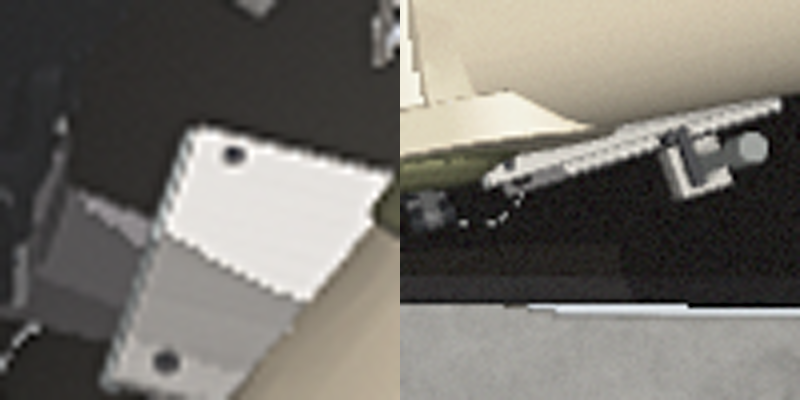

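The scene crop shows the plate's front corners near (195,125) and (103,388), with the wedge under the middle of the lip; the pin head is at (752,150), in the socket. I'll check lift and slide numerically from how far the two plate dots have moved.

```bash
python3 - <<'E'
from h import *
import pickle
s0=pickle.load(open("scene0.pkl","rb")); s=snap("scene"); t=snap("top")
def dot(c,p):
    G=cv2.cvtColor(c["color"],cv2.COLOR_RGB2GRAY).astype(float); x,y=np.round(p).astype(int); w=G[y-4:y+5,x-4:x+5]
    m=np.clip(np.median(w)*.85-w,0,None); Y,X=np.mgrid[y-4:y+5,x-4:x+5]; r=np.hypot(X-p[0],Y-p[1])<3.6; m=m*r
    return np.array([(m*X).sum(),(m*Y).sum()])/m.sum()
a=[np.array([250+90/4-.4,215+37/4-.4]),np.array([250+50/4-.4,215+160/4-.4])]
b=[np.array([240+234/6.667-.4,200+154/6.667-.4]),np.array([240+166/6.667-.4,200+361/6.667-.4])]
g=D["g"]; u=np.r_[np.cos(g[2]),np.sin(g[2]),0]
for p0,p1 in zip(a,b):
    for _ in range(4): p0=dot(s0,p0); p1=dot(s,p1)
    P=unproj(s0,p0,.025)[0]; J=np.c_[project(s,P+.005*u)[0]-project(s,P)[0],project(s,P+[0,0,.005])[0]-project(s,P)[0]]/5
    print(p0.round(2),p1.round(2),"world",P.round(3),"slide,lift mm",np.linalg.solve(J,p1-p0).round(2))
st()
E
```

```text
[272.65 219.51] [275.58 218.67] world [0.567 0.179 0.025] slide,lift mm [6.34 5.01]
[261.81 254.5 ] [264.49 253.76] world [0.477 0.149 0.025] slide,lift mm [5.53 4.78]
 23.84 [0.4981 0.2153 0.0149] w 0.0342 gf 59.9 ft [-1.8  3.7 -3.8] j7 1.76
```

The dots give 4.9 mm of lift and about 6 mm of slide, and the wedge is still gripped at 60 N. Handing in.

```bash
python3 -c "
from h import *
print(robot.sign_off()); st()"
```

```text
the job is handed in; nothing more can be done
None
the job is handed in; nothing more can be done
```

I handed the job in at about 24 s: the pin stands released in the socket, and the still-gripped wedge (60 N) holds the lip about 4.9 mm up, with the carriage stopped against the pin after about 6 mm of slide; the arm hid the sample vial from both cameras after the pin went in, so I did not see it at the end, and the judge's result was not shown.

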